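# Release the mixed reagent pack and shelve it

### The arm

A 6-joint arm with a two-finger parallel gripper is mounted at the origin on a cart in front of the work surface, level with it; the furniture and walls round the work are solid. World frame = base frame: x ahead of the robot, y to its left, z up, the work surface at z = 0. Lengths are in m, angles in rad, forces in N, time in s.
With the tool pointing down it reaches from about 0.4 to 0.925 m from the base axis. Payload 12.5 kg.
Tool frame: the origin (TCP) lies midway between the tips of the shut fingers; the grasp point (between the pads) lies 19 mm behind it; z points along the fingers, y is the line along which they close (so a half turn about z gives the same grasp; the last joint's range is limited). The gripper opens to 95 mm and grips with 3 to 60 N. Pads are 20 mm wide; open, the fingers measure 119 mm over their backs; the gripper's body (75 mm by 180 mm) begins 59 mm behind the grasp point.
Start: joints at [-1.323, 0.491, 1.559, -0, 1.092, -0.106], TCP at [0.217, -0.586, 0.215] pointing down, gripper open.
Joint ranges: [-3.1, 3.1], [-0.84, 2.19], [0.05, 2.79], [-1.13, 4.28], [0.06, 2.93], [-2.69, 2.69]. Speed limits (rad/s): [2.22, 2.22, 2.79, 3.14, 3.14, 3.14].

### API

Orientations are given as a rotation vector (axis times angle).
In Python, from cell import readout, vision, manip gives the robot as it stands.
- The arm moves only by the tool step_arm, never from a script. Its argument "commands" is a list of rows, each a list of 5 numbers: the shift along the tool's x, y, z scaled (see below), then the turn about the tool's z scaled (see below), then the closure, from -1 (fully open) to 1 (shut), so that 0 is half open. A call has 1 to 8 rows; each row shifts and turns the commanded pose from where the row before left it, along the tool's axes as they then stand; what a row does not reach is not made up. The controller multiplies each number of a shift by 50 mm and each number of a turn by 8 degrees. A row lasts 1/10 s, in which the tool goes at most 50 mm and 8.59 degrees, less where a joint would pass 70% of its speed; a pose out of reach is approached as far as the arm can. A call with a number of a shift or a turn outside -1 to 1 is refused whole. A call with a gripper value outside its range is refused whole. The fingers move at their own pace and stop on an object; the grip force is fixed at half the most. Time passes only in rows, so rows that do not move let the fingers close. It gives the time, the measured TCP pose, the force, the opening and the grip force at its end, in the units of the state.
- readout.get_obs(): the state, without advancing time (a new reading comes with each control period).
- vision.snapshot(name): name is "scene" or "top"; returns a dict with "frame" (420x560x3 uint8, red, green, blue), "K" (3x3 intrinsics, pixels), "rvec" (rotation vector, rad) and "tvec" (3), from world to camera coordinates, as OpenCV has them. Camera axes: x right, y down, z forward; pixel columns grow to the right and rows downward; lengths in m; the calibration is good to about 2 mm. A picture is of the moment at which its call begins. There is no depth.
- manip.hand_in(): hands the job in; it is judged then, once.
The state is a dict: "time_s": time; "joint_pos": joint angles; "qd": joint speeds; "joint_efforts": joint torques, N m; "eef_pos": TCP position; "eef_rot": TCP orientation; "force": force on the tool from outside, world axes, zero at the start; "torque": the same for the moment, N m; "opening": finger opening in m; "grasp_force": force on a finger pad.
Only numpy, scipy, OpenCV 4.12 (cv2) and the standard library are available. Lean on these libraries where they do the work, as an engineer would, in place of code of your own. Each camera call takes 0.05 s, during which the arm holds its last target. There are 200 camera calls.

### The job

The reagent pack in the mixer's cradle has finished mixing: push the long release bar straight down at its middle, so that both ends sink together and both catches let the pack rise. Then take the pack out and put it in the free middle bay of the pack tray, standing flat on the tray floor like its neighbours, lowered in rather than dropped. Leave the other packs and the things on the bench where they are.

Things in the scene. Friction and masses are not known exactly. Their poses are not given: they have to be found in the camera images.
- bar_mid (a point): Middle of the top face of the long release bar across the front of the mixer cradle: aluminium with a rubber strip, 164 mm along the dock's y, 20 mm deep along its x. It is carried only at its ends (70 mm either side) on sprung arms, so a push off the middle rocks it. It starts to move at about 2 N, reaches its stop 8 mm down at about 8 N and springs back when let go.
- bar_travel (a joint): How far the middle of the release bar is pushed down, m: 0 at rest, 0.008 at the stop. Each bar end works the catch at its own end of the pack; a catch frees the lid after about 6 mm of travel of its bar end.
- bar_tilt (a joint): Rocking of the release bar about the dock's x axis, rad: 0 level, positive when the end at +y is higher.
- dock: White mixer cradle, 165 x 190 mm, fixed. Origin on the bench below the pack; z up, x away from the bar, which lies 80 mm off on the -x side, its top 68 mm above the bench at rest. Two towers 98 mm high, 56 mm deep in x, stand at the pack's ends (y = 34.5 to 64.5 mm either side), each with a steel catch over the pack's lid: there is no room for fingers at the pack's ends.
- cradle (a point): Middle of the cradle floor on which the locked pack stands, 28 mm above the bench; axes as the dock's. Fingers have room before and behind the pack (-x and +x) within 22 mm of the middle in y; beyond that slim guide ribs stand 94 mm above the bench. The drive housing behind (dock x = 25 to 65 mm) is 56 mm high, the two shafts at y = +-38 mm in front 63 mm.
- pack_centre (a point): Centre (half-way up) of the pack to be moved: white plastic box with grey lid, 58 mm high, 0.15 kg; body 44 mm (its x) by 55 mm (its y); lid, the top 10 mm, 46 by 64 mm. At the start its axes are the dock's, its underside 28 mm above the bench. When both catches let go, a spring lifts it 20 mm (top then 106 mm up) and holds it there, free to be lifted straight out.
- pack_tray: Grey tray fixed to the bench, 176 mm (its x) by 78 mm (its y); origin on the bench below the free bay. Three bays in a row along x, 56 mm apart, parted by upright 3 mm plates 67 mm high and 56 mm long in y. The bays at x = -56 and +56 mm hold packs like the one to be moved.
- free_bay (a point): Centre of the free middle bay's floor, 5 mm above the bench; axes as the tray's. The bay is 53 mm wide in x between the plates: room for the pack (its x along the bay's x, either way round) but not for fingers at the pack's x faces. The y ends are open above a 10 mm lip (inner faces 35 mm either side), so fingers have room at the pack's y ends.
- clear_spot (a point): Middle of a clear patch of bench, about 130 mm across, between the robot and the dock: room to set the pack down and change the grip. It is at bench height and always in the same place.

How it is judged:
By the outcome, as a careful person would: the job done as asked, in the order asked, and still so for the second after the job is handed in, with the robot touching nothing.
It also fails if it takes over 61 s, if anything falls off the work surface, if the arm or the gripper's body presses on something with over 40 N, if the wrist force passes 120 N, or if a joint passes its speed limit or range.

## Working session

There is one attempt and no reset: what is moved stays moved. The work goes in short steps, Python scripts to look and compute and a tool call to move; the robot and the scene stay as the last step left them, time stands still between calls to the robot, and variables do not carry over. Pictures are saved under pics/ and viewed, at most 10 in all, crops included, and the job is handed in when it is done.

Besides the shell and the picture viewer there is one more tool, called after "Call:" as name(argument=value, ...) on one line, values as JSON. step_arm: Moves the arm, as the interface text tells. Shifts and turns lie within -1 to 1; 1 stands for 50 mm of shift or 8 degrees of turn. Its arguments: {"type":"object","properties":{"commands":{"type":"array"}},"required":["commands"]}

```bash
mkdir -p pics; cat > h.py <<'E'
import numpy as np, cv2
from cell import readout, vision, manip
def snap(n):
    s=vision.snapshot(n); R=cv2.Rodrigues(np.array(s['rvec'],float))[0]
    return s['frame'],np.array(s['K'],float),R,np.array(s['tvec'],float).ravel()
def ray(c,u,v,z):
    _,K,R,t=c; d=R.T@np.linalg.solve(K,[u,v,1.]); o=-R.T@t
    return o+d*(z-o[2])/d[2]
def proj(c,p):
    _,K,R,t=c; q=K@(R@np.array(p,float)+t); return q[:2]/q[2]
E
python3 - <<'E'
from h import *
for n in('scene','top'):
    c=snap(n); cv2.imwrite(f'pics/{n}0.png',c[0][:,:,::-1]); print(n,-c[2].T@c[3],c[1][0,0]); np.savez(n+'0.npz',f=c[0],K=c[1],R=c[2],t=c[3])
print(readout.get_obs())
E
```

```text
scene [0.08094167 0.65942943 0.76755943] 522.8027001348881
top [0.46375411 0.29726714 0.91835135] 543.4105946193354
{'time_s': 0.1, 'joint_pos': array([-1.32254990e+00,  4.91464989e-01,  1.55941015e+00, -3.42765276e-05,
        1.09172844e+00, -1.05596056e-01]), 'qd': array([ 0.00100034, -0.00226323, -0.0017298 ,  0.00018415,  0.00146465,
       -0.00054952]), 'joint_efforts': array([ 4.55789952e-03, -6.13621116e+01, -2.58606863e+01,  6.94639608e-02,
        4.70130437e-02, -6.20625224e-05]), 'eef_pos': array([ 0.21652333, -0.5860455 ,  0.21413405]), 'eef_rot': array([-3.09155823e+00, -5.52766757e-01,  1.60759610e-04]), 'force': array([ 0.3563323 , -0.1842865 ,  0.07807129]), 'torque': array([0.0595521 , 0.02094292, 0.00476566]), 'grasp_force': 0.0, 'opening': 0.09516837875850337}
```

View pics/scene0.png

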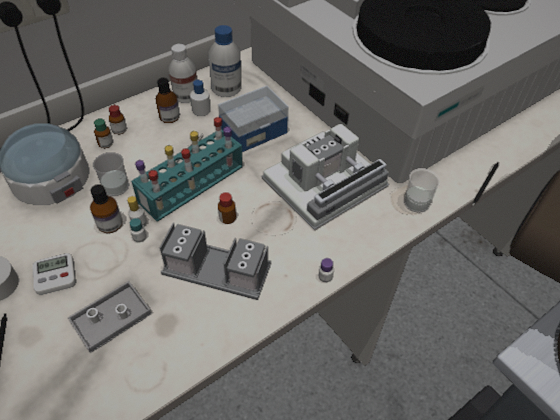

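View pics/top0.png

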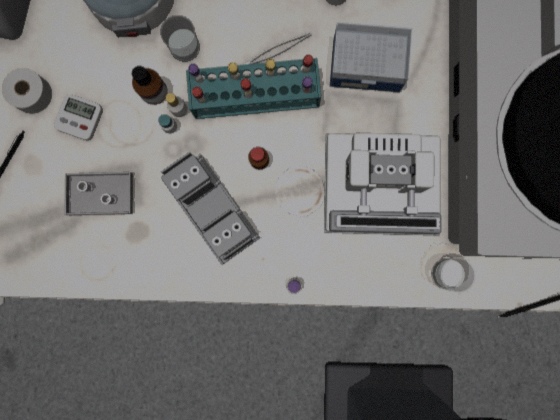

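The top view shows the dock with its bar at about (386,221) and the pack lid at about (392,170). The tray runs from (183,170) to (235,240), with the free bay near (210,207). Next I'll enlarge this region and find edges with masks.

```bash
python3 - <<'E'
from h import *
d=np.load('top0.npz'); c=(d['f'],d['K'],d['R'],d['t'])
f=d['f'][:,:,::-1]
a=cv2.resize(f[125:245,320:450],None,fx=6,fy=5,interpolation=cv2.INTER_CUBIC)
a=cv2.resize(f[128:240,322:446],(744,560)[:2] if 0 else (620,560),interpolation=cv2.INTER_CUBIC)
cv2.imwrite('pics/dock.png',a)
b=cv2.resize(f[145:270,150:270],(576,600),interpolation=cv2.INTER_CUBIC)
cv2.imwrite('pics/tray.png',b)
g=cv2.cvtColor(f,cv2.COLOR_BGR2GRAY)
# bar strip (dark), tray (grey, darker than the bench)
for nm,(u0,u1,v0,v1),th in(('strip',(325,445,208,238),75),('tray',(150,270,145,270),150)):
    m=np.zeros_like(g); m[v0:v1,u0:u1]=(g[v0:v1,u0:u1]<th)*255
    m=cv2.morphologyEx(m,cv2.MORPH_CLOSE,np.ones((5,5)))
    k=max(cv2.findContours(m,0,2)[0],key=cv2.contourArea); r=cv2.minAreaRect(k)
    print(nm,r, cv2.contourArea(k)); z=.068 if nm=='strip' else 0.01
    P=np.array([ray(c,*q,z)[:2] for q in cv2.boxPoints(r)]); print(P.round(4).tolist(),P.mean(0), np.linalg.norm(P[1]-P[0]),np.linalg.norm(P[2]-P[1]))
E
```

```text
strip ((388.12646484375, 216.440673828125), (94.195556640625, 17.719463348388672), 1.4320961236953735) 624.0
[[0.5204, 0.2142], [0.5483, 0.214], [0.5485, 0.0659], [0.5205, 0.0665]] [0.53442361 0.14013478] 0.027916329121520714 0.14805493312869097
tray ((217.62753295898438, 189.61074829101562), (129.02902221679688, 81.43165588378906), 55.00798034667969) 5877.5
[[0.6242, 0.5377], [0.7076, 0.4279], [0.5304, 0.2972], [0.4496, 0.4061]] [0.57794893 0.41721576] 0.13787347322176122 0.22028538797949246
```

View pics/dock.png

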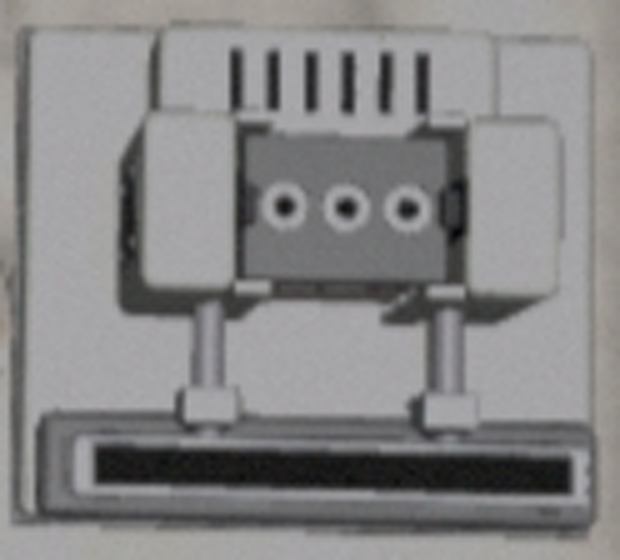

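View pics/tray.png

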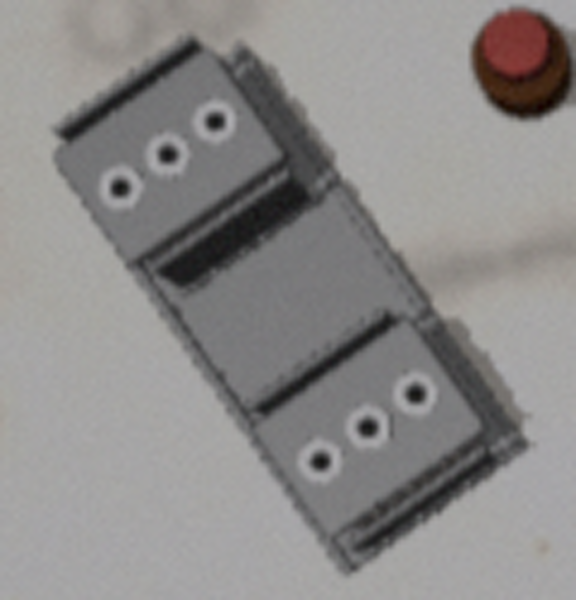

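The dock crop shows the lid ports at (285,207), (346,208) and (409,209), and the bar strip from (93,448) to (575,495). The tray crop shows the ports of the two neighbouring packs, with middle ones at (168,155) and (367,427), and an empty bay between them.

```bash
python3 - <<'E'
from h import *
d=np.load('top0.npz'); c=(d['f'],d['K'],d['R'],d['t'])
D=lambda x,y,z:ray(c,322+(x+.5)*.2-.5,128+(y+.5)*.2-.5,z)
T=lambda x,y,z=.063:ray(c,150+(x+.5)*120/576-.5,145+(y+.5)*125/600-.5,z)
def sh(n,p):print(n,p[:2].round(4))
l,m,r=D(285,207,.086),D(346,208,.086),D(409,209,.086)
sh('pack',m);ax=l-r;print('dock yaw(y axis -90)',np.degrees(np.arctan2(ax[1],ax[0]))-90,np.linalg.norm(ax))
q=[D(x,y,.068) for x,y in((93,447),(573,460),(575,495),(93,485))]
b=sum(q)/4;sh('bar',b);v=q[0]-q[1];print('bar yaw',np.degrees(np.arctan2(v[1],v[0]))-90,np.linalg.norm(v),'pack-bar',(m-b)[:2])
for s in((73,435),(590,447),(590,505),(75,495)):sh('plate',D(*s,.068))
A,B=T(168,155),T(367,427)
sh('A',A);sh('B',B);sh('bay',(A+B)/2);e=B-A;print(np.linalg.norm(e),np.degrees(np.arctan2(e[1],e[0])))
for p,s in(((120,188),(216,121)),((320,461),(415,393))):
    e=T(*p)-T(*s);print(np.linalg.norm(e),np.degrees(np.arctan2(e[1],e[0])))
# cross-check in the scene view
d=np.load('scene0.npz'); cs=(d['f'],d['K'],d['R'],d['t']); im=d['f'][:,:,::-1].copy()
for p in(m,b,A,B,[*((A+B)/2)[:2],.005]):
    u=proj(cs,p);cv2.circle(im,tuple(int(round(t)) for t in u),1,(0,0,255),-1)
cv2.imwrite('pics/chk.png',cv2.resize(im[120:300,150:400],(800,576),interpolation=cv2.INTER_CUBIC))
import scipy.spatial.transform as st
print(st.Rotation.from_rotvec(readout.get_obs()['eef_rot']).as_matrix().round(3))
E
```

```text
pack [0.6064 0.14  ]
dock yaw(y axis -90) 0.5643404262774396 0.03840133782114875
bar [0.5257 0.1398]
bar yaw -0.0632853398714559 0.15068315459193166 pack-bar [0.08064133 0.00026883]
plate [0.5352 0.2217]
plate [0.5356 0.0593]
plate [0.5174 0.0593]
plate [0.5163 0.2207]
A [0.5894 0.4631]
B [0.5011 0.394 ]
bay [0.5453 0.4286]
0.11206927646794697 -141.96888409042984
0.03856162925762598 126.97746109620127
0.03814236741856748 127.2860428425785
[[ 0.938  0.347 -0.   ]
 [ 0.347 -0.938  0.001]
 [ 0.    -0.001 -1.   ]]
```

View pics/chk.png

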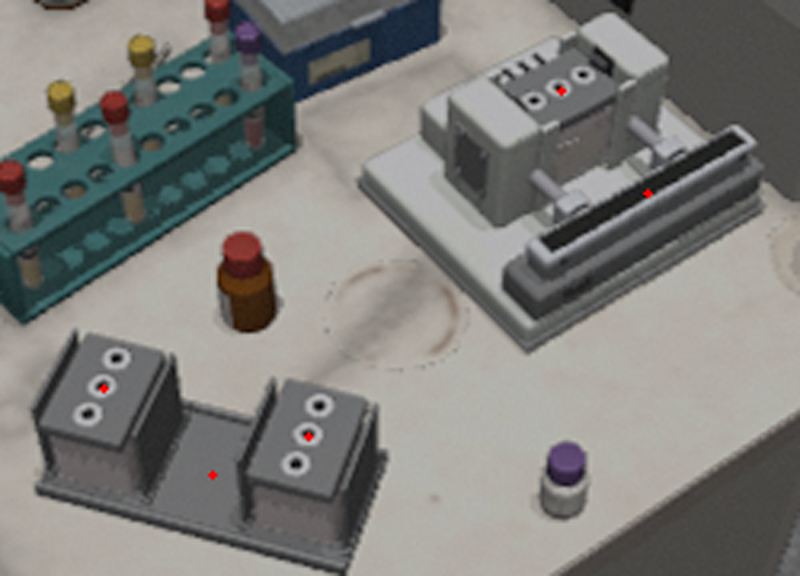

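The red marks land on the middle ports, the bar middle and the bay floor in the scene view, so the two views agree. The pack is at (0.606,0.140), the bar at (0.526,0.140), and the tray at (0.545,0.429) with a yaw of 38°. Next I'll check the bench edge, the hotplate height and the clear patch.

```bash
python3 - <<'E'
from h import *
d=np.load('top0.npz'); c=(d['f'],d['K'],d['R'],d['t'])
for u,v,n in((385,304,'edge'),(200,298,'edge'),(385,235,'dock front'),(293,286,'vial'),(450,272,'glass'),(385,270,'spot'),(258,157,'red bottle')):print(n,ray(c,u,v,0).round(3))
d=np.load('scene0.npz'); cs=(d['f'],d['K'],d['R'],d['t'])
p=ray(cs,408,178,0);print('hotplate corner',p.round(3))
for z in(.1,.15,.2,.25):print(z,proj(cs,[*p[:2],z]).round(0))
E
```

```text
edge [0.393 0.131 0.   ]
edge [0.395 0.441 0.   ]
dock front [0.508 0.133 0.   ]
vial [0.419 0.286 0.   ]
glass [0.449 0.023 0.   ]
spot [0.45  0.132 0.   ]
red bottle [0.636 0.351 0.   ]
hotplate corner [ 0.505 -0.007  0.   ]
0.1 [419. 141.]
0.15 [426. 121.]
0.2 [432.  99.]
0.25 [440.  74.]
```

Call:
step_arm(commands=[[0,0,-1,-1,1],[0,0,-1,-1,1],[0,0,0,-1,1],[0,0,0,-1,1],[0,0,0,-1,1],[0,0,0,-1,1],[0,0,0,-1,1],[0,0,0,-1,1]])

```text
time_s: 0.9
eef_pos: [0.2165, -0.5861, 0.3143]
eef_rot: [-2.323, -2.114, -0.001]
force: [0.2, 0.2, -0.6]
opening: 0.0361
grasp_force: 0.0
```

Call:
step_arm(commands=[[0,0,0,-0.7,1],[0.8,0.55,0,0,1],[0.8,0.55,0,0,1],[0.8,0.55,0,0,1],[0.8,0.55,0,0,1],[0.8,0.5,0,0,1],[0.8,0.5,0,0,1],[0,0,0,0,1]])

```text
time_s: 1.7
eef_pos: [0.379, -0.3426, 0.3148]
eef_rot: [-2.219, -2.224, -0.001]
force: [0.0, 0.2, 0.3]
opening: 0.0007
grasp_force: 0.0
```

Call:
step_arm(commands=[[0.9,0.2,0,0,1],[0.9,0.2,0,0,1],[0.9,0.2,0,0,1],[0.9,0.2,0,0,1],[0.9,0.2,0,0,1],[0.9,0.2,0,0,1],[0.9,0.2,0,0,1],[0.9,0.2,0,0,1]])

```text
time_s: 2.5
eef_pos: [0.458, 0.0146, 0.3146]
eef_rot: [2.224, 2.218, -0.0]
force: [0.5, -1.0, 0.0]
opening: 0.0005
grasp_force: 0.0
```

Call:
step_arm(commands=[[0.9,0.5,0,0,1],[0.9,0.5,0,0,1],[0.45,0.3,0.5,0,1],[0,0,0.8,0,1],[0,0,0.8,0,1],[0,0,0,0,1],[0,0,0,0,1]])

```text
time_s: 3.2
eef_pos: [0.5222, 0.1226, 0.2102]
eef_rot: [-2.224, -2.218, 0.001]
force: [0.2, -0.6, 0.7]
opening: 0.0004
grasp_force: 0.0
```

Call:
step_arm(commands=[[0.34,0.08,0.8,0,1],[0,0,0.8,0,1],[0,0,0.6,0,1],[0,0,0.3,0,1],[0,0,0,0,1],[0,0,0,0,1]])

```text
time_s: 3.8
eef_pos: [0.5271, 0.1398, 0.0865]
eef_rot: [2.223, 2.217, 0.003]
force: [-0.2, 0.5, 1.0]
opening: 0.0006
grasp_force: 0.0
```

```bash
python3 - <<'E'
from h import *
ims=[]
for n,(u,v,w,h) in(('scene',(250,100,150,130)),('top',(320,120,150,130))):
    c=snap(n); ims.append(cv2.resize(c[0][v:v+h,u:u+w,::-1],(400,347),interpolation=cv2.INTER_CUBIC))
cv2.imwrite('pics/bar1.png',np.hstack(ims)); print(readout.get_obs()['eef_pos'])
E
```

```text
[0.52691817 0.13990606 0.08658888]
```

View pics/bar1.png

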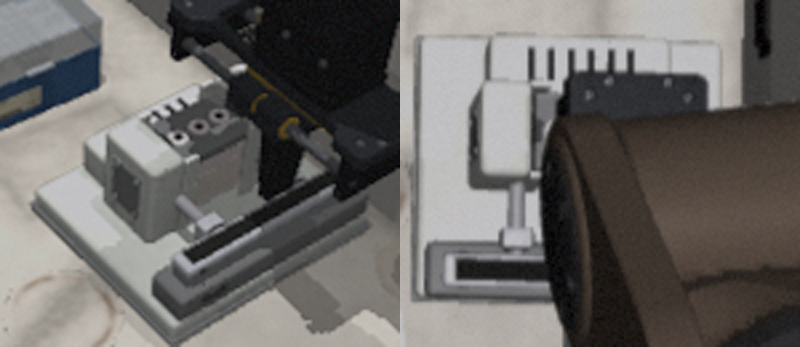

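The shut fingers stand just above the middle of the bar, and the pack is still locked. Now I'll push down slowly and watch the force.

Call:
step_arm(commands=[[0,0,0.2,0,1],[0,0,0.1,0,1],[0,0,0.06,0,1],[0,0,0.06,0,1],[0,0,0,0,1],[0,0,0,0,1]])

```text
time_s: 4.5
eef_pos: [0.5257, 0.1399, 0.0637]
eef_rot: [-2.224, -2.219, 0.0]
force: [-2.0, -1.1, 4.1]
opening: 0.0004
grasp_force: 2.2
```

Call:
step_arm(commands=[[0,0,0.04,0,1],[0,0,0.04,0,1],[0,0,0,0,1],[0,0,0,0,1]])

```text
time_s: 4.9
eef_pos: [0.5258, 0.1399, 0.0601]
eef_rot: [2.224, 2.219, 0.0]
force: [-2.8, -0.7, 8.5]
opening: 0.0004
grasp_force: 4.1
```

Call:
step_arm(commands=[[0,0,0.02,0,1],[0,0,0,0,1],[0,0,0,0,1]])

```text
time_s: 5.2
eef_pos: [0.5258, 0.1399, 0.0599]
eef_rot: [2.223, 2.219, 0.001]
force: [-6.3, -2.0, 18.9]
opening: 0.0003
grasp_force: 9.7
```

```bash
python3 - <<'E'
from h import *
c=snap('scene'); print(readout.get_obs()['force'])
cv2.imwrite('pics/bar2.png',cv2.resize(c[0][100:230,250:400,::-1],(600,520),interpolation=cv2.INTER_CUBIC))
print(proj(c,[.606,.14,.086]),proj(c,[.606,.14,.106]), [((p-[250,100])*4).round() for p in(proj(c,[.606,.14,.086]),proj(c,[.606,.14,.106]))])
E
```

```text
[-5.8175397  -1.28402941 19.30104216]
[324.78929605 148.13124336] [325.74410701 140.24557615] [array([299., 193.]), array([303., 161.])]
```

View pics/bar2.png

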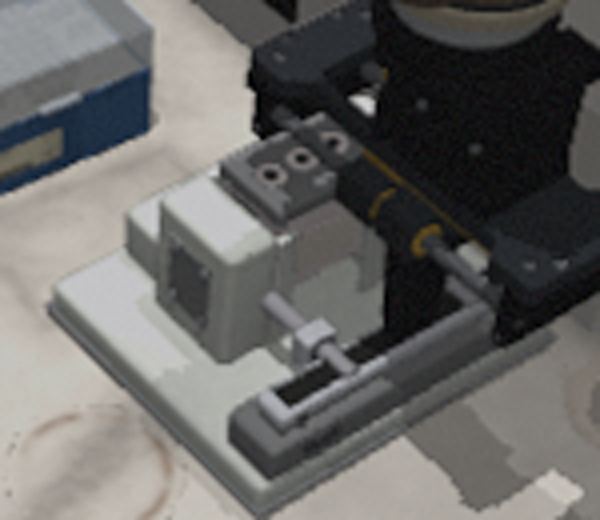

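The pack has risen: its middle port is at (302,158), where the 106 mm height predicts (303,161). Now I'll lift off, open the gripper and move over the pack.

Call:
step_arm(commands=[[0,0,-0.4,0,1],[0,0,-0.8,0,1],[0,0,-0.8,0,-1],[0,0,-0.8,0,-1],[0,0.8,0,0,-1],[0,0.8,0,0,-1],[0,0,0,0,-1],[0,0,0,0,-1]])

```text
time_s: 6.05
eef_pos: [0.6057, 0.1396, 0.1978]
eef_rot: [-2.224, -2.218, 0.001]
force: [0.2, 0.3, -0.2]
opening: 0.0433
grasp_force: 0.0
```

Call:
step_arm(commands=[[0,0,0,0,-1],[0,0,0,0,-1],[0,0,0,0,-1]])

```text
time_s: 6.35
eef_pos: [0.6053, 0.1398, 0.1988]
eef_rot: [2.224, 2.219, 0.0]
force: [-0.6, 0.7, 0.5]
opening: 0.067
grasp_force: 0.0
```

Call:
step_arm(commands=[[0,0.01,0,0,-1],[0,0,0,0,-1],[0,0,0,0,-1],[0,0,0.7,0,-1],[0,0,0.7,0,-1],[0,0,0.7,0,-1],[0,0,0.4,0,-1],[0,0,0.2,0,-1]])

```text
time_s: 7.15
eef_pos: [0.6055, 0.1396, 0.0616]
eef_rot: [-2.223, -2.218, 0.003]
force: [0.6, -0.6, 0.0]
opening: 0.0954
grasp_force: 0.0
```

Call:
step_arm(commands=[[0,0,0,0,-1],[0,0,0,0,-1],[0,0,0,0,1],[0,0,0,0,1],[0,0,0,0,1],[0,0,0,0,1],[0,0,0,0,1],[0,0,0,0,1]])

```text
time_s: 7.95
eef_pos: [0.6063, 0.1397, 0.0636]
eef_rot: [2.224, 2.219, -0.0]
force: [0.2, -0.0, -0.3]
opening: 0.0525
grasp_force: 0.0
```

Call:
step_arm(commands=[[0,0,0,0,1],[0,0,0,0,1],[0,0,0,0,1],[0,0,0,0,1]])

```text
time_s: 8.35
eef_pos: [0.6063, 0.1397, 0.0636]
eef_rot: [2.224, 2.219, -0.0]
force: [0.2, 0.0, 0.2]
opening: 0.0459
grasp_force: 30.0
```

Call:
step_arm(commands=[[0,0,-0.1,0,1],[0,0,-0.3,0,1],[0,0,-0.5,0,1],[0,0,-0.6,0,1],[0,0,-0.5,0,1],[0,0,0,0,1],[0,0,0,0,1]])

```text
time_s: 9.05
eef_pos: [0.6062, 0.1397, 0.1643]
eef_rot: [2.223, 2.218, 0.001]
force: [-0.6, -0.4, -2.3]
opening: 0.0453
grasp_force: 30.0
```

Call:
step_arm(commands=[[0,-0.6,0,0,1],[0,-0.6,0,0,1],[0,-0.6,0,0,1],[0,-0.6,0,0,1],[0,-0.6,0,0,1],[0,-0.22,0,0,1],[0,0,0,0,1],[0,0,0,0,1]])

```text
time_s: 9.85
eef_pos: [0.4464, 0.1402, 0.1635]
eef_rot: [2.224, 2.219, 0.001]
force: [0.2, 1.6, -1.8]
opening: 0.0459
grasp_force: 30.0
```

Call:
step_arm(commands=[[0,0,0.8,0,1],[0,0,0.8,0,1],[0,0,0.7,0,1],[0,0,0.4,0,1],[0,0,0.16,0,1],[0,0,0,0,1],[0,0,0,0,1]])

```text
time_s: 10.55
eef_pos: [0.4461, 0.1401, 0.0211]
eef_rot: [2.224, 2.218, 0.001]
force: [-0.1, -0.0, -0.8]
opening: 0.0458
grasp_force: 30.0
```

Call:
step_arm(commands=[[0,0,0.04,0,1],[0,0,0.02,0,1],[0,0,0,0,1],[0,0,0,0,1]])

```text
time_s: 10.95
eef_pos: [0.4454, 0.1401, 0.0179]
eef_rot: [2.224, 2.219, 0.001]
force: [0.2, 0.2, -0.6]
opening: 0.0457
grasp_force: 30.0
```

Call:
step_arm(commands=[[0,0,0.02,0,1],[0,0,0.02,0,1],[0,0,0,0,1],[0,0,0,0,1]])

```text
time_s: 11.35
eef_pos: [0.4453, 0.1401, 0.0156]
eef_rot: [2.224, 2.219, -0.0]
force: [-0.1, 0.1, -0.9]
opening: 0.0456
grasp_force: 30.0
```

Call:
step_arm(commands=[[0,0,0.02,0,1],[0,0,0.01,0,1],[0,0,0,0,1],[0,0,0,0,1]])

```text
time_s: 11.75
eef_pos: [0.4453, 0.1401, 0.0155]
eef_rot: [2.223, 2.218, 0.001]
force: [-4.3, -1.1, 26.7]
opening: 0.0456
grasp_force: 30.0
```

The pack is standing on the bench. I'll ease the pressure, open, rise, turn the gripper 90° and look.

Call:
step_arm(commands=[[0,0,-0.03,0,1],[0,0,0,0,1],[0,0,0,0,-1],[0,0,0,0,-1],[0,0,0,0,-1],[0,0,0,0,-1],[0,0,0,0,-1],[0,0,0,0,-1]])

```text
time_s: 12.55
eef_pos: [0.4453, 0.1401, 0.0156]
eef_rot: [2.224, 2.219, -0.0]
force: [-0.8, -0.5, -0.3]
opening: 0.0884
grasp_force: 0.0
```

Call:
step_arm(commands=[[0,0,0,0,-1],[0,0,-0.4,0,-1],[0,0,-0.8,0,-1],[0,0,-0.8,0,-1],[0,0,-0.6,1,-1],[0,0,0,1,-1],[0,0,0,1,-1],[0,0,0,1,-1]])

```text
time_s: 13.35
eef_pos: [0.4452, 0.1401, 0.1459]
eef_rot: [2.753, 1.512, 0.001]
force: [-0.7, 1.1, -0.3]
opening: 0.0947
grasp_force: 0.0
```

Call:
step_arm(commands=[[0,0,0,1,-1],[0,0,0,1,-1],[0,0,0,1,-1],[0,0,0,1,-1],[0,0,0,1,-1],[0,0,0,1,-1],[0,0,0,1,-1],[0,0,0,0.25,-1]])

```text
time_s: 14.15
eef_pos: [0.4471, 0.1419, 0.1461]
eef_rot: [-3.139, 0.008, -0.007]
force: [10.3, 24.2, -2.4]
opening: 0.0952
grasp_force: 0.0
```

Call:
step_arm(commands=[[0,0,0,0,-1],[0,0,0,0,-1]])

```text
time_s: 14.35
eef_pos: [0.4466, 0.1418, 0.146]
eef_rot: [-3.14, 0.0, -0.006]
force: [6.3, 18.4, -0.7]
opening: 0.0946
grasp_force: 0.0
```

```bash
python3 - <<'E'
from h import *
ims=[]
for n,(u,v,w,h) in(('scene',(270,150,150,130)),('top',(320,180,150,130))):
    c=snap(n); p=(proj(c,[.4453,.1401,.058])-[u,v])*400/150
    print(n,p.round())
    ims.append(cv2.resize(c[0][v:v+h,u:u+w,::-1],(400,347),interpolation=cv2.INTER_CUBIC))
cv2.imwrite('pics/spot.png',np.hstack(ims))
E
```

```text
scene [296. 160.]
top [177. 249.]
```

View pics/spot.png

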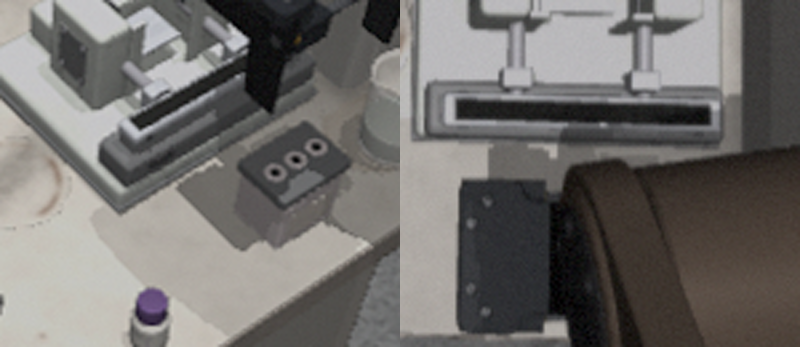

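The pack stands upright at the clear spot, but a side force of about 19 N appeared during the turn, so the gripper body is touching something. I'll find out what before moving on.

```bash
python3 - <<'E'
from h import *
o=readout.get_obs()
for k in('joint_pos','joint_efforts','force','torque','eef_pos'):print(k,np.round(o[k],3))
f,t=o['force'],o['torque'];print('point rel (perp to f)',np.cross(f,t)/(f@f))
c=snap('scene');cv2.imwrite('pics/full.png',cv2.resize(c[0][20:320,200:560,::-1],(720,600)))
E
```

```text
joint_pos [1.650e-01 3.660e-01 2.013e+00 2.000e-03 7.590e-01 1.735e+00]
joint_efforts [ -8.675 -46.505 -14.96   -1.592   1.463   1.022]
force [ 4.768 18.84  -0.443]
torque [ 2.08  -0.51   1.055]
eef_pos [0.447 0.142 0.146]
point rel (perp to f) [ 0.05201419 -0.01575436 -0.11015781]
```

View pics/full.png

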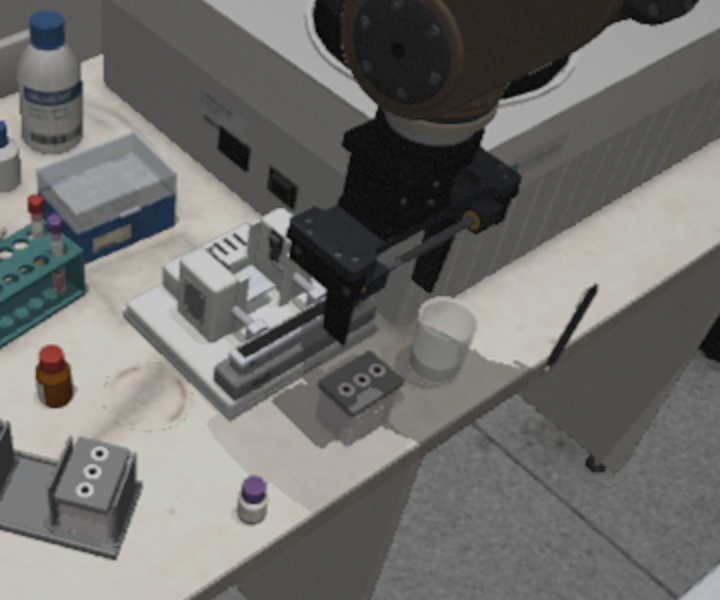

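The far end of the gripper body, at about y=0.05, is leaning on the side of the hotplate. I'll back away, turn back, take the pack in the old grip and set it down farther left, clear of the hotplate and already turned to the tray's yaw.

Call:
step_arm(commands=[[0,-0.3,0,0,-1],[0,0,0,-1,-1],[0,0,0,-1,-1],[0,0,0,-1,-1],[0,0,0,-1,-1],[0,0,0,-1,-1],[0,0,0,-1,-1],[0,0,0,-1,-1]])

```text
time_s: 15.3
eef_pos: [0.4452, 0.1551, 0.1456]
eef_rot: [2.771, 1.48, -0.0]
force: [-0.4, -0.1, -1.0]
opening: 0.0951
grasp_force: 0.0
```

Call:
step_arm(commands=[[0,0,0,-1,-1],[0,0,0,-1,-1],[0,0,0,-1,-1],[0,0,0,-1,-1],[0,0,0,-0.25,-1],[-0.3,0,0,0,-1],[0,0,0,0,-1],[0,0,0,0,-1]])

```text
time_s: 16.1
eef_pos: [0.4453, 0.1401, 0.1456]
eef_rot: [2.225, 2.218, 0.0]
force: [-0.2, 0.8, -0.7]
opening: 0.0952
grasp_force: 0.0
```

Call:
step_arm(commands=[[0,0,0.8,0,-1],[0,0,0.8,0,-1],[0,0,0.7,0,-1],[0,0,0.28,0,-1],[0,0,0,0,-1],[0,0,0,0,1],[0,0,0,0,1],[0,0,0,0,1]])

```text
time_s: 16.9
eef_pos: [0.4458, 0.1403, 0.0176]
eef_rot: [2.223, 2.218, 0.002]
force: [-0.0, 1.0, 0.6]
opening: 0.0764
grasp_force: 0.0
```

Call:
step_arm(commands=[[0,0,0,0,1],[0,0,0,0,1],[0,0,0,0,1],[0,0,0,0,1],[0,0,0,0,1],[0,0,0,0,1]])

```text
time_s: 17.5
eef_pos: [0.4453, 0.1401, 0.0167]
eef_rot: [2.224, 2.219, 0.0]
force: [-0.7, 0.6, 4.5]
opening: 0.0454
grasp_force: 30.0
```

Call:
step_arm(commands=[[0,0,-0.3,0,1],[0,0,-0.7,0,1],[0.6,0,0,0,1],[0.6,0,0,0,1],[0,0,0,-0.95,1],[0,0,0,-0.95,1],[0,0,0,-0.95,1],[0,0,0,-0.95,1]])

```text
time_s: 18.3
eef_pos: [0.4451, 0.2001, 0.0663]
eef_rot: [-1.556, -2.729, 0.001]
force: [0.2, 0.6, -1.6]
opening: 0.0456
grasp_force: 30.0
```

Call:
step_arm(commands=[[0,0,0,-0.95,1],[0,0,0,0,1],[0,0,0.5,0,1],[0,0,0.3,0,1],[0,0,0.1,0,1],[0,0,0,0,1],[0,0,0.06,0,1],[0,0,0,0,1]])

```text
time_s: 19.1
eef_pos: [0.4456, 0.2002, 0.0189]
eef_rot: [1.381, 2.821, 0.001]
force: [-0.3, 0.7, -1.4]
opening: 0.0458
grasp_force: 30.0
```

Call:
step_arm(commands=[[0,0,0.02,0,1],[0,0,0,0,1],[0,0,0,0,1]])

```text
time_s: 19.4
eef_pos: [0.4455, 0.2001, 0.0178]
eef_rot: [1.38, 2.822, 0.0]
force: [-0.0, 0.2, -1.8]
opening: 0.0455
grasp_force: 30.0
```

Call:
step_arm(commands=[[0,0,0.02,0,1],[0,0,0.02,0,1],[0,0,0,0,1],[0,0,0,0,1]])

```text
time_s: 19.8
eef_pos: [0.4456, 0.2001, 0.0167]
eef_rot: [1.38, 2.821, 0.001]
force: [-4.1, -1.5, 18.0]
opening: 0.0459
grasp_force: 30.0
```

Call:
step_arm(commands=[[0,0,-0.02,0,1],[0,0,0,0,-1],[0,0,0,0,-1],[0,0,0,0,-1],[0,0,0,0,-1],[0,0,0,0,-1],[0,0,0,0,-1],[0,0,0,0,-1]])

```text
time_s: 20.6
eef_pos: [0.4454, 0.2001, 0.0166]
eef_rot: [1.38, 2.822, -0.0]
force: [0.1, 0.6, 0.2]
opening: 0.0937
grasp_force: 0.0
```

Call:
step_arm(commands=[[0,0,-0.4,0,-1],[0,0,-0.8,0,-1],[0,0,-0.6,0,-1],[0,0,0,1,-1],[0,0,0,1,-1],[0,0,0,1,-1],[0,0,0,1,-1],[0,0,0,1,-1]])

```text
time_s: 21.4
eef_pos: [0.4453, 0.2001, 0.1066]
eef_rot: [2.268, 2.173, -0.0]
force: [-0.4, 0.6, 0.7]
opening: 0.0947
grasp_force: 0.0
```

Call:
step_arm(commands=[[0,0,0,1,-1],[0,0,0,1,-1],[0,0,0,1,-1],[0,0,0,1,-1],[0,0,0,1,-1],[0,0,0,1,-1],[0,0,0,0.25,-1],[0,0,0,0,-1]])

```text
time_s: 22.2
eef_pos: [0.4453, 0.2001, 0.1066]
eef_rot: [2.972, 1.019, -0.0]
force: [0.2, -0.0, 0.4]
opening: 0.0952
grasp_force: 0.0
```

Call:
step_arm(commands=[[0,0,0,0,-1],[0,0,0,0,-1]])

```text
time_s: 22.4
eef_pos: [0.4454, 0.2001, 0.1066]
eef_rot: [2.971, 1.021, -0.0]
force: [0.1, -0.3, -0.5]
opening: 0.0955
grasp_force: 0.0
```

Call:
step_arm(commands=[[0,0,0.6,0,-1],[0,0,0.6,0,-1],[0,0,0.25,0,-1],[0,0,0,0,1],[0,0,0,0,1],[0,0,0,0,1],[0,0,0,0,1],[0,0,0,0,1]])

```text
time_s: 23.2
eef_pos: [0.4457, 0.2002, 0.0348]
eef_rot: [2.971, 1.02, 0.002]
force: [-0.5, -0.1, 4.7]
opening: 0.0634
grasp_force: 30.0
```

Call:
step_arm(commands=[[0,0,0,0,1],[0,0,0,0,1],[0,0,0,0,1]])

```text
time_s: 23.5
eef_pos: [0.4457, 0.2002, 0.0348]
eef_rot: [2.971, 1.02, 0.002]
force: [0.2, -0.3, 7.3]
opening: 0.0635
grasp_force: 30.0
```

Call:
step_arm(commands=[[0,0,-0.3,0,1],[0,0,-0.8,0,1],[0,0,-0.8,0,1],[0,0,-0.4,0,1],[0,0,0,0,1]])

```text
time_s: 24.0
eef_pos: [0.4464, 0.2004, 0.1517]
eef_rot: [2.971, 1.02, 0.008]
force: [0.4, -0.4, -1.0]
opening: 0.0634
grasp_force: 30.0
```

Call:
step_arm(commands=[[0.6,-0.33,0,0,1],[0.6,-0.33,0,0,1],[0.6,-0.33,0,0,1],[0.6,-0.33,0,0,1],[0.6,-0.33,0,0,1],[0.6,-0.33,0,0,1],[0.6,-0.33,0,0,1],[0,0,0,0,1]])

```text
time_s: 24.8
eef_pos: [0.5406, 0.423, 0.1467]
eef_rot: [-2.971, -1.022, 0.001]
force: [-0.8, -1.2, -1.8]
opening: 0.0636
grasp_force: 30.0
```

Call:
step_arm(commands=[[0,0,0,0,1],[0,0,0,0,1]])

```text
time_s: 25.0
eef_pos: [0.5397, 0.4193, 0.148]
eef_rot: [2.971, 1.019, -0.003]
force: [0.2, -0.6, -1.9]
opening: 0.0636
grasp_force: 30.0
```

```bash
python3 - <<'E'
from h import *
o=readout.get_obs(); r=o['eef_rot'];phi=2*np.arctan2(r[1],r[0]);print(o['eef_pos'],np.degrees(phi),o['force'],o['opening'])
e=np.array([.5453,.4286])-o['eef_pos'][:2]
print('tool dx,dy mm',1000*(e@[np.cos(phi),np.sin(phi)]),1000*(e@[np.sin(phi),-np.cos(phi)]))
for n in('scene','top'):
    c=snap(n)
    d=np.load(n+'0.npz')['f'].astype(int); df=np.abs(c[0].astype(int)-d).sum(2)
    T=[proj(c,p) for p in((.5894,.4631,.063),(.5011,.394,.063))]
    print(n,T,[df[int(v)-5:int(v)+6,int(u)-5:int(u)+6].mean() for u,v in T])
E
```

```text
[0.53969321 0.41926373 0.14801611] 37.85393979883391 [ 0.17339445 -0.56527242 -1.9065017 ] 0.06364844665719355
tool dx,dy mm 10.15620167011839 -3.931103935974921
scene [array([182.04143702, 240.96866461]), array([245.99661961, 256.16272498])] [np.float64(49.05785123966942), np.float64(66.79338842975207)]
top [array([184.59235273, 176.89968683]), array([226.08514227, 233.58364617])] [np.float64(142.13223140495867), np.float64(222.0909090909091)]
```

Once released, the pack showed within half a pixel of its predicted place in the earlier view, so camera and robot agree. I'll make the final alignment and lower it in, watching the force.

Call:
step_arm(commands=[[0.2,-0.08,0,0,1],[0,0,0,0,1],[0,0,0,0,1],[0,0,0.5,0,1],[0,0,0.2,0,1],[0,0,0,0,1],[0,0,0,0,1]])

```text
time_s: 25.8
eef_pos: [0.5459, 0.4295, 0.1144]
eef_rot: [2.972, 1.019, 0.0]
force: [-0.0, 0.2, -0.7]
opening: 0.0639
grasp_force: 30.0
```

Call:
step_arm(commands=[[0,0,0.2,0,1],[0,0,0.2,0,1],[0,0,0,0,1],[0,0,0,0,1]])

```text
time_s: 26.2
eef_pos: [0.5456, 0.4294, 0.0937]
eef_rot: [2.971, 1.019, -0.001]
force: [0.5, -0.3, -1.2]
opening: 0.0641
grasp_force: 30.0
```

Call:
step_arm(commands=[[-0.01,0,0.2,0,1],[0,0,0.2,0,1],[0,0,0.2,0,1],[0,0,0.2,0,1],[0,0,0.14,0,1],[0,0,0,0,1],[0,0,0,0,1]])

```text
time_s: 26.9
eef_pos: [0.5454, 0.4292, 0.047]
eef_rot: [2.971, 1.019, -0.0]
force: [0.1, 0.0, -2.3]
opening: 0.0639
grasp_force: 30.0
```

Call:
step_arm(commands=[[0,0,0.04,0,1],[0,0,0.02,0,1],[0,0,0,0,1],[0,0,0,0,1]])

```text
time_s: 27.3
eef_pos: [0.5454, 0.4292, 0.0443]
eef_rot: [2.972, 1.019, 0.0]
force: [-0.1, -0.1, -1.0]
opening: 0.0633
grasp_force: 30.0
```

Call:
step_arm(commands=[[0,0,0.04,0,1],[0,0,0.02,0,1],[0,0,0,0,1],[0,0,0,0,1]])

```text
time_s: 27.7
eef_pos: [0.5453, 0.4292, 0.041]
eef_rot: [2.971, 1.019, -0.0]
force: [0.2, -0.3, -2.1]
opening: 0.0635
grasp_force: 30.0
```

Call:
step_arm(commands=[[0,0,0.02,0,1],[0,0,0,0,1],[0,0,0,0,1]])

```text
time_s: 28.0
eef_pos: [0.5453, 0.4292, 0.04]
eef_rot: [2.972, 1.019, -0.0]
force: [0.4, -0.8, -1.5]
opening: 0.0637
grasp_force: 30.0
```

Call:
step_arm(commands=[[0,0,0.015,0,1],[0,0,0,0,1],[0,0,0,0,1]])

```text
time_s: 28.3
eef_pos: [0.5454, 0.4292, 0.0399]
eef_rot: [2.972, 1.02, 0.001]
force: [-2.0, -1.5, 5.7]
opening: 0.0638
grasp_force: 30.0
```

Call:
step_arm(commands=[[0,0,0.015,0,1],[0,0,0,0,1],[0,0,0,0,1]])

```text
time_s: 28.6
eef_pos: [0.5454, 0.4292, 0.0399]
eef_rot: [-2.972, -1.02, -0.001]
force: [-3.9, -2.6, 11.8]
opening: 0.0633
grasp_force: 30.0
```

The pack is on the tray floor, at the height it should be. Now I'll release it and rise.

Call:
step_arm(commands=[[0,0,-0.015,0,1],[0,0,0,0,-1],[0,0,0,0,-1],[0,0,0,0,-1],[0,0,0,0,-1],[0,0,0,0,-1],[0,0,0,0,-1]])

```text
time_s: 29.3
eef_pos: [0.5453, 0.4291, 0.0392]
eef_rot: [2.971, 1.019, -0.0]
force: [-0.0, -0.1, -0.5]
opening: 0.0948
grasp_force: 0.0
```

Call:
step_arm(commands=[[0,0,-0.3,0,-1],[0,0,-0.8,0,-1],[0,0,-0.8,0,-1],[0,0,-0.8,0,-1],[0,0,-0.8,0,-1],[0,0,-0.8,0,-1],[0,0,0,0,-1],[0,0,0,0,-1]])

```text
time_s: 30.1
eef_pos: [0.5453, 0.4292, 0.2561]
eef_rot: [-2.971, -1.019, -0.004]
force: [-0.6, -0.7, -1.5]
opening: 0.0952
grasp_force: 0.0
```

```bash
python3 - <<'E'
from h import *
c=snap('scene');cv2.imwrite('pics/fin.png',cv2.resize(c[0][110:320,140:420,::-1],(800,600)))
p=proj(c,[.5453,.4286,.063]);print(((p-[140,110])*800/280).round(),readout.get_obs()['force'])
E
```

```text
[210. 396.] [ 0.11194756 -0.67060175 -0.63566443]
```

View pics/fin.png

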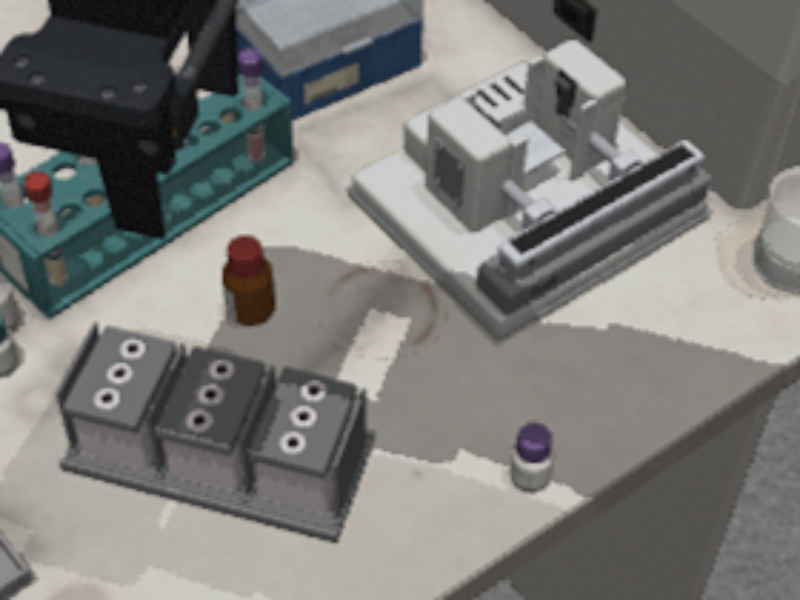

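The pack stands in the middle bay, level with its neighbours. Its middle port is at (210,395), against a predicted (210,396), and the other things look unmoved.

```bash
python3 -c "
from cell import manip
print(manip.hand_in())"
```

```text
the job is handed in; nothing more can be done
None
```

The pack was released, lifted out and lowered onto the floor of the middle bay, and the job is handed in at about 30 s; on the way the gripper body leaned on the hotplate with up to about 26 N at the readings (limit 40 N), with no visible effect.

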